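# Wind the clockwork interval timer

### The arm

A 7-joint arm with a two-finger parallel gripper is mounted at the origin on a cart in front of the work surface, level with it; the furniture and walls round the work are solid. World frame = base frame: x ahead of the robot, y to its left, z up, the work surface at z = 0. Lengths are in mm, angles in rad, forces in N, time in s.
With the tool pointing down it reaches from about 425 to 925 mm from the base axis. Payload 6.8 kg.
Tool frame: the origin (TCP) lies between the finger pads; the fingertips stand 19 mm ahead of it and the grasp point (between the pads) is the TCP; z points along the fingers, y is the line along which they close (so a half turn about z gives the same grasp; the last joint's range is limited). The gripper opens to 88 mm and grips with 3 to 60 N. Pads are 20 mm wide; open, the fingers measure 115 mm over their backs; the gripper's body (75 mm by 178 mm) begins 61 mm behind the grasp point.
Start: joints at [-1.285, 0.477, 0.022, 1.555, -0.011, 1.109, -0.083], TCP at [258.996, 623.352, 241.664] pointing down, gripper open.
Joint ranges: [-2.96, 2.96], [-0.34, 2.1], [-1.41, 1.46], [0.24, 2.44], [-1.37, 4.51], [0.17, 1.92], [-2.96, 2.96]. Speed limits (rad/s): [2.39, 2.39, 3.14, 3.14, 3.14, 3.14, 3.14].

### API

Orientations are given as a unit quaternion [w, x, y, z].
In Python, from cell import status, optics, workorder gives the robot as it stands.
- The arm moves only by the tool jog_arm, never from a script. Its argument "motion" is a list of rows, each an object of numbers: "x", "y", "z": the shift along the tool's x, y, z scaled (see below); "spin": the turn about the tool's z scaled (see below); "jaw": the opening, from 0 (shut) to 1 (fully open). A call has 1 to 8 rows; each row shifts and turns the commanded pose from where the row before left it, along the tool's axes as they then stand; what a row does not reach is not made up. The controller multiplies each number of a shift by 0.04 m and each number of a turn by 5 degrees. A row lasts 1/12 s, in which the tool goes at most 41.7 mm and 7.16 degrees, less where a joint would pass 70% of its speed; a pose out of reach is approached as far as the arm can. A call with a number of a shift or a turn outside -1 to 1 is refused whole. A call with a gripper value outside its range is refused whole. The fingers move at their own pace and stop on an object; "force" is the grip in N (left out, the last holds). Time passes only in rows, so rows that do not move let the fingers close. It gives the time, the measured TCP pose, the force, the opening and the grip force at its end, in the units of the state.
- status.observe(): the state, without advancing time (a new reading comes with each control period).
- optics.read_camera(name): name is "side" or "top" or "wrist"; returns a dict with "img" (400x640x3 uint8, blue, green, red), "K" (3x3 intrinsics, pixels), "camera_from_world" (4x4, takes a point from world to camera coordinates). Camera axes: x right, y up, looking along -z (the intrinsics and any distortion apply to the point x, -y, -z); pixel columns grow to the right and rows downward; lengths in mm; the calibration is good to about 2 mm. A picture is of the moment at which its call begins. There is no depth.
- workorder.finish_job(): hands the job in; it is judged then, once.
The state is a dict: "clock": time; "joints": joint angles; "dq": joint speeds; "joint_torque": joint torques, N m; "eef_pos": TCP position; "tcp_rot": TCP orientation; "wrist_force": force on the tool from outside, world axes, zero at the start; "moment": the same for the moment, N m; "opening": opening from 0.0 (shut) to 1.0 (fully open); "gripper_force": force on a finger pad.
Only numpy, scipy, OpenCV 4.12 (cv2) and the standard library are available. Lean on these libraries where they do the work, as an engineer would, in place of code of your own. Each camera call takes 0.05 s, during which the arm holds its last target. There are 200 camera calls.

### The job

The clockwork timer with the flat winged key on top has run down. Wind its key clockwise (seen from above) until it is fully wound, with the key's pointer up against the dark stop post on the dial, taking at least two part turns of no more than about a quarter turn each and letting go of the key between them. Leave the key fully wound and released, and do not touch the look-alike timer that has a round knob.

Things in the scene. Friction and masses are not known exactly. Their poses are not given: they have to be found in the camera images.
- clockwork_timer: Timer to wind: white round drum, 100 mm diameter, 44 mm high, fixed to the worktop; white dial on top with a winged steel key at its centre and a dark steel stop post (8 mm thick, 8 mm high) 39 mm out. Origin: centre of the underside, z up. Angles anticlockwise from above, from its x axis: the key's pointer is at +1.3 rad run down, -1.3 rad fully wound (beside the post). Which timer is on the left varies.
- winding_key (a joint): Key angle, rad: 0 run down, grows clockwise seen from above, 2.6 fully wound (hard stop). Starts at 0 to 0.35. A mainspring resists: about 0.06 N m at first, 0.1 N m near the stop. Let go, the key stays where it was left. Above 2.35 counts as fully wound; between part turns it must at least once be let go between 0.6 and 2.2.
- key_grip (a point): Grip point of the key, on the drum's axis, 72 mm above the worktop. The key is an upright flat wing 48 mm long, 8 mm thick, 26 mm tall (56 to 82 mm above the worktop), round-ended, centred on the axis. Site turns with it: x along the wing to the end with the black pointer (flat on the dial, 40 mm long), y across the thickness, z up. Pinch across the 8 mm with fingertips above 54 mm, to clear the post.
- knob_timer: Look-alike timer to leave alone: white round drum, 100 mm diameter, 44 mm high, fixed to the worktop, with the same dial and black pointer but no stop post, and a round knurled steel knob, 40 mm diameter (its top 68 mm above the worktop). Origin: centre of the drum's underside, z up.

How it is judged:
By the outcome, as a careful person would: the job done as asked, in the order asked, and still so for the second after the job is handed in, with the robot touching nothing.
It also fails if it takes over 51 s, if anything falls off the work surface, if the arm or the gripper's body presses on something with over 40 N, if the wrist force passes 120 N, or if a joint passes its speed limit or range.

## Working session

There is one attempt and no reset: what is moved stays moved. The work goes in short steps, Python scripts to look and compute and a tool call to move; the robot and the scene stay as the last step left them, time stands still between calls to the robot, and variables do not carry over. Pictures are saved under pics/ and viewed, at most 10 in all, crops included, and the job is handed in when it is done.

Besides the shell and the picture viewer there is one more tool, called after "Request:" by a JSON object that holds its "name" and its "arguments". jog_arm: Moves the arm, as the interface text tells. Shifts and turns lie within -1 to 1; 1 stands for 0.04 m of shift or 5 degrees of turn. Its arguments: {"type":"object","properties":{"motion":{"type":"array"},"force":{"type":"number"}},"required":["motion"]}

```bash
mkdir -p pics
python3 - <<'E'
from cell import status, optics
import cv2
s=status.observe(); print(s)
for n in("top","side"):
    r=optics.read_camera(n); cv2.imwrite(f"pics/{n}0.png",r["img"]); print(n,r["K"],r["camera_from_world"], [k for k in r])
E
```

```text
{'clock': 0.0, 'joints': array([-1.28510014,  0.47778014,  0.02230395,  1.55644298, -0.01151158,
        1.1093078 , -0.08307013]), 'dq': array([ 3.55342147e-04, -4.97997698e-04, -1.17038562e-03,  2.02508118e-04,
       -7.23392530e-04, -6.07225995e-05, -2.67347803e-03]), 'joint_torque': array([ 4.91953706e-04, -5.82841122e+01,  1.53503548e+00, -2.72608906e+01,
       -5.42204047e-02,  1.67289289e-02,  1.75813448e-04]), 'eef_pos': array([258.76454106, 622.81091363, 240.69796865]), 'tcp_rot': array([-1.24207396e-04,  1.95589890e-01,  9.80685360e-01, -8.96915350e-04]), 'wrist_force': array([-0.91147893,  0.38003555, -0.63512444]), 'moment': array([-0.01944229,  0.00747055, -0.0193716 ]), 'gripper_force': 0.0, 'opening': 1.0024766997446775}
top [[517.08295673   0.         321.14424795]
 [  0.         517.08295673 195.26959562]
 [  0.           0.           1.        ]] [[-9.23723222e-03 -9.99890947e-01 -1.15224691e-02  2.22979107e+02]
 [ 9.95649328e-01 -1.02652859e-02  9.26123063e-02 -4.79201857e+02]
 [-9.27204881e-02 -1.06168572e-02  9.95635573e-01 -9.14100669e+02]
 [ 0.00000000e+00  0.00000000e+00  0.00000000e+00  1.00000000e+00]] ['img', 'K', 'camera_from_world']
side [[443.19540731   0.         309.7386442 ]
 [  0.         443.19540731 203.44250631]
 [  0.           0.           1.        ]] [[ 9.98486505e-01 -5.48718292e-02 -3.71244065e-03 -4.63030966e+02]
 [ 3.54928913e-02  5.91347123e-01  8.05635671e-01 -2.06158719e+02]
 [-4.20113618e-02 -8.04548110e-01  5.92399682e-01 -7.24410362e+02]
 [ 0.00000000e+00  0.00000000e+00  0.00000000e+00  1.00000000e+00]] ['img', 'K', 'camera_from_world']
```

View pics/top0.png

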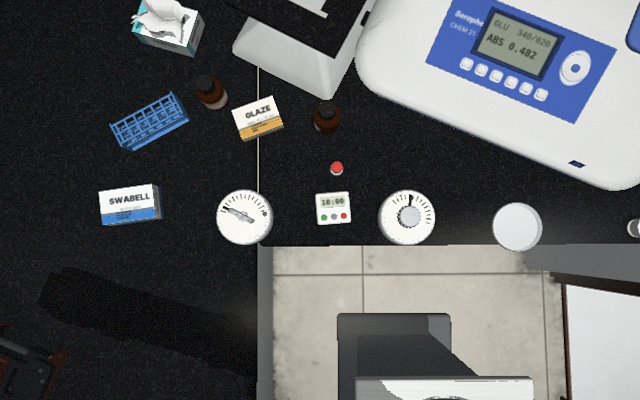

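View pics/side0.png

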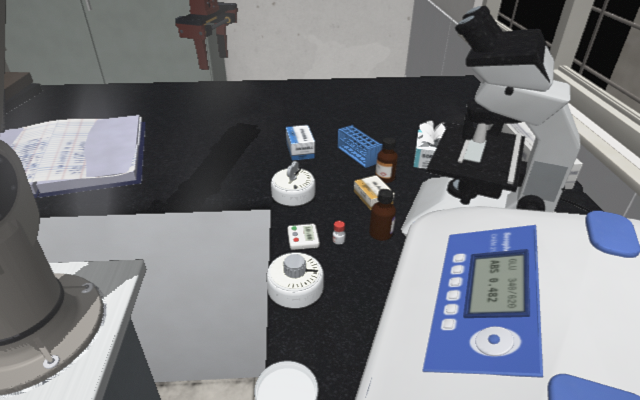

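The winged-key timer is at about top (244,217) and side (293,186). The knob timer is at top (407,217). I'll enlarge the key timer.

```bash
cat > h.py <<'E'
import numpy as np
def ray(r,u,v,z):
    T=r["camera_from_world"];K=r["K"];R=T[:3,:3];t=T[:3,3]
    d=np.array([(u-K[0,2])/K[0,0],-(v-K[1,2])/K[1,1],-1]);C=-R.T@t;w=R.T@d
    return C+w*(z-C[2])/w[2]
def proj(r,p):
    c=r["camera_from_world"]@np.append(p,1);q=r["K"]@np.array([c[0],-c[1],-c[2]]);return q[:2]/q[2]
E
python3 - <<'E'
from cell import optics
import cv2,numpy as np
from h import *
a=optics.read_camera("top");b=optics.read_camera("side")
A=cv2.resize(a["img"][182:252,209:279],(560,560),interpolation=cv2.INTER_CUBIC)
B=cv2.resize(b["img"][150:215,262:327],(560,560)[:2],interpolation=cv2.INTER_CUBIC)[:, :230*2]
g=a["img"][182:252,209:279].max(2)>130
m=cv2.moments(g.astype(np.uint8),True)
print("centroid",m["m10"]/m["m00"]+209,m["m01"]/m["m00"]+182)
cv2.imwrite("pics/top_c.png",A);cv2.imwrite("pics/side_c.png",B)
print(ray(a,244,216,44),ray(b,293,182,44))
E
```

```text
centroid 244.01095197978097 217.06402695871947
[444.00981596 354.95370514  44.        ] [445.19049409 343.21886066  44.        ]
```

View pics/top_c.png

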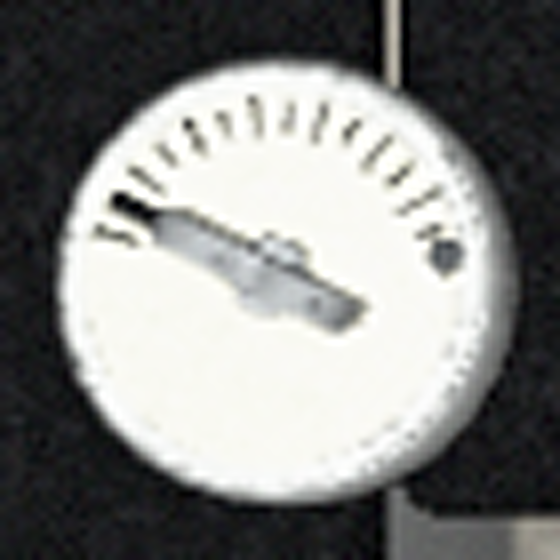

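The key's pointer is at crop (120,205), the dial centre is near (280,278) and the post is at (447,255). That puts the pointer at about 66° in the world, with the stop near -74°. Moving above the timer.

Request:
{"name": "jog_arm", "arguments": {"motion": [{"x": -0.8,"y": -0.5},{"x": -0.8,"y": -0.5},{"x": -0.8,"y": -0.5},{"x": -0.8,"y": -0.5},{"x": -0.8,"y": -0.5},{"x": -0.8,"y": -0.5},{"x": -0.8,"y": -0.5},{"x": -0.8,"y": -0.5}]}}

```text
$.motion[0]: bad value
```

Request:
{"name": "jog_arm", "arguments": {"motion": [{"spin": -1},{"spin": -1},{"spin": -1},{"spin": -1},{"spin": -1},{"spin": -1},{"spin": -1},{"spin": -1}]}}

```text
$.motion[0]: bad value
```

Request:
{"name": "jog_arm", "arguments": {"motion": [{"spin": -1},{"spin": -1},{"spin": -1},{"spin": -1},{"spin": -1},{"spin": -1},{"spin": -1},{"spin": -1}]}}

```text
$.motion[0]: bad value
```

Request:
{"name": "jog_arm", "arguments": {"motion": [{"spin": -1},{"spin": -0.8},{},{}]}}

```text
$.motion[0]: bad value
```

Run:
```python
from cell import optics,status
import cv2,numpy as np
from h import *
from scipy.spatial.transform import Rotation as R
s=status.observe();print(s["clock"],s["eef_pos"],s["joints"].round(2));q=s["tcp_rot"]
M=R.from_quat(np.roll(q,-1)).as_matrix();print(M.round(3))
a=optics.read_camera("wrist");np.savez("w1.npz",**a)
cv2.imwrite("pics/w1.png",a["img"])
for p in [(445,350,44),(445,350,82)]:print(proj(a,np.array(p)))
```

```text
0.2 [258.89700773 623.01786386 241.06777979] [-1.29  0.48  0.02  1.56 -0.01  1.11 -0.08]
[[-0.923  0.384 -0.   ]
 [ 0.384  0.923 -0.001]
 [-0.    -0.001 -1.   ]]
[202.381972   346.92737678]
[191.75725726 369.04708923]
```

View pics/w1.png

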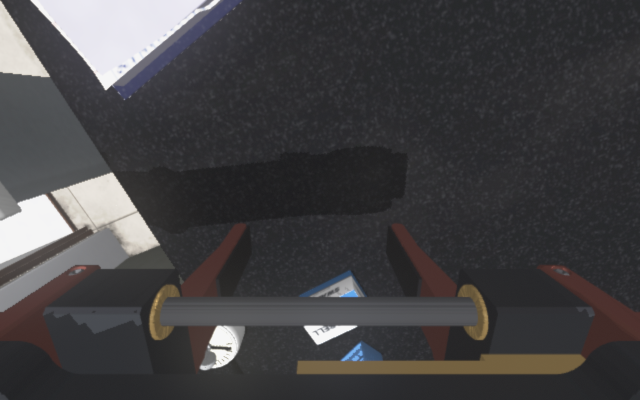

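The arm has not moved: rows probably need every field. The wrist picture, taken from the start pose, just shows the timer at (220,348).

Request:
{"name": "jog_arm", "arguments": {"motion": [{"x": -0.8,"y": -0.5,"z": 0,"spin": 0,"jaw": 1},{"x": -0.8,"y": -0.5,"z": 0,"spin": 0,"jaw": 1},{"x": -0.8,"y": -0.5,"z": 0,"spin": 0,"jaw": 1},{"x": -0.8,"y": -0.5,"z": 0,"spin": 0,"jaw": 1},{"x": -0.8,"y": -0.5,"z": 0,"spin": 0,"jaw": 1},{"x": -0.8,"y": -0.5,"z": 0,"spin": 0,"jaw": 1},{"x": -0.8,"y": -0.5,"z": 0,"spin": 0,"jaw": 1},{"x": -0.8,"y": -0.5,"z": 0,"spin": 0,"jaw": 1}]}}

```text
clock: 0.92
eef_pos: [434.8, 375.7, 241.8]
tcp_rot: [0.0, 0.196, 0.981, 0.0]
wrist_force: [0.9, -0.4, -0.0]
opening: 0.997
gripper_force: 0.0
```

Request:
{"name": "jog_arm", "arguments": {"motion": [{"x": 0,"y": 0,"z": 0,"spin": -1,"jaw": 1},{"x": 0,"y": 0,"z": 0,"spin": -1,"jaw": 1},{"x": 0,"y": 0,"z": 0,"spin": -1,"jaw": 1},{"x": 0,"y": 0,"z": 0,"spin": -1,"jaw": 1},{"x": 0,"y": 0,"z": 0,"spin": -1,"jaw": 1},{"x": 0,"y": 0,"z": 0,"spin": -1,"jaw": 1},{"x": 0,"y": 0,"z": 0,"spin": -1,"jaw": 1},{"x": 0,"y": 0,"z": 0,"spin": -1,"jaw": 1}]}}

```text
clock: 1.58
eef_pos: [433.9, 377.3, 241.6]
tcp_rot: [-0.0, -0.154, 0.988, -0.0]
wrist_force: [0.4, 0.8, 0.4]
opening: 0.999
gripper_force: 0.0
```

Request:
{"name": "jog_arm", "arguments": {"motion": [{"x": 0,"y": 0,"z": 0,"spin": -1,"jaw": 1},{"x": 0,"y": 0,"z": 0,"spin": -1,"jaw": 1},{"x": 0,"y": 0,"z": 0,"spin": -1,"jaw": 1},{"x": 0,"y": 0,"z": 0,"spin": -1,"jaw": 1},{"x": 0,"y": 0,"z": 0,"spin": -1,"jaw": 1},{"x": 0,"y": 0,"z": 0,"spin": -1,"jaw": 1},{"x": 0,"y": 0,"z": 0,"spin": -1,"jaw": 1},{"x": 0,"y": 0,"z": 0,"spin": -1,"jaw": 1}]}}

```text
clock: 2.25
eef_pos: [434.0, 377.3, 241.6]
tcp_rot: [-0.0, -0.482, 0.876, -0.0]
wrist_force: [0.1, 0.3, 0.4]
opening: 1.001
gripper_force: 0.0
```

Request:
{"name": "jog_arm", "arguments": {"motion": [{"x": 0,"y": 0,"z": 0,"spin": -1,"jaw": 1},{"x": 0,"y": 0,"z": 0,"spin": -0.8,"jaw": 1},{"x": 0,"y": 0,"z": 0,"spin": 0,"jaw": 1},{"x": 0,"y": 0,"z": 0,"spin": 0,"jaw": 1}]}}

```text
clock: 2.58
eef_pos: [434.0, 377.2, 241.6]
tcp_rot: [-0.0, -0.547, 0.837, 0.0]
wrist_force: [-0.3, 0.0, -0.5]
opening: 0.998
gripper_force: 0.0
```

Run:
```python
from cell import optics,status
import cv2,numpy as np
from h import *
from scipy.spatial.transform import Rotation as R
s=status.observe();print(s["clock"],s["eef_pos"],s["joints"].round(2));q=s["tcp_rot"]
M=R.from_quat(np.roll(q,-1)).as_matrix();print(M.round(3))
a=optics.read_camera("wrist");np.savez("w1.npz",**a)
cv2.imwrite("pics/w2.png",a["img"])
for p in [(445,350,44),(445,350,82)]:print(proj(a,np.array(p)))
```

```text
2.5833 [434.02652909 377.23815515 241.6137993 ] [-0.69  0.32 -0.17  1.79  0.06  1.04  1.85]
[[-0.402 -0.916 -0.   ]
 [-0.916  0.402  0.   ]
 [ 0.     0.    -1.   ]]
[301.68300581 157.55446809]
[299.72639533 163.73425303]
```

View pics/w2.png

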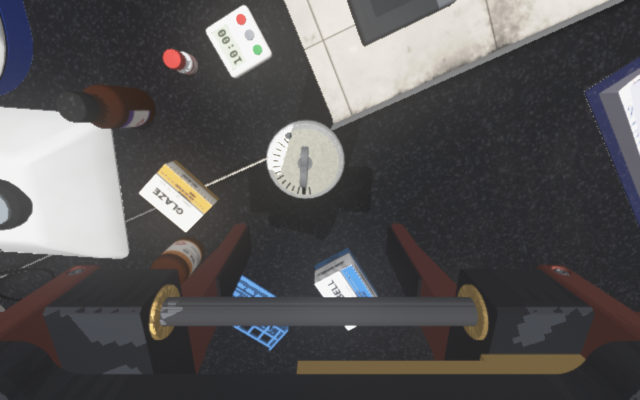

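The wrist picture shows the timer dial around (305,159) and the wing roughly vertical in the image, from (304,148) to (304,188), which agrees with the tool's orientation. One enlarged crop for accuracy.

Run:
```python
import cv2,numpy as np
a=np.load("w1.npz");c=a["img"][115:205,260:350]
cv2.imwrite("pics/w2c.png",cv2.resize(c,(594,594),interpolation=cv2.INTER_CUBIC))
```

```text
(no output)
```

View pics/w2c.png

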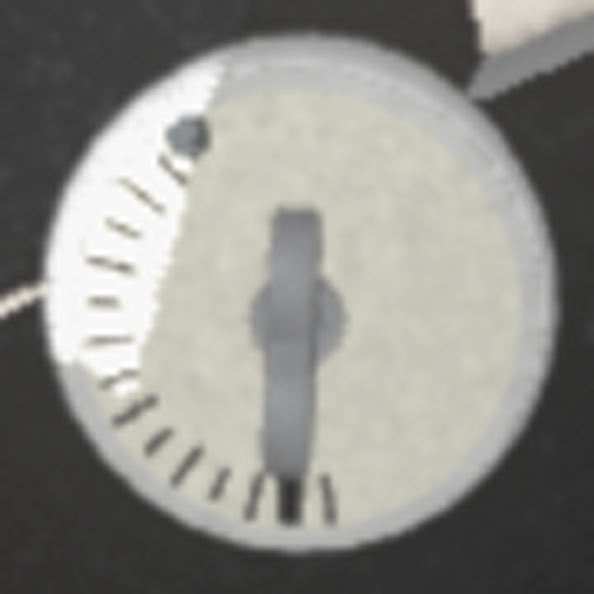

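Run:
```python
import numpy as np
from h import *
a=dict(np.load("w1.npz"))
f=lambda x,y,z:ray(a,260+x/6.6,115+y/6.6,z)
c=f(299,311,44);t=f(289,352,82);p=f(290,522,45);s=f(190,135,52);h=f(297,318,52)
print(c,t,p,s,h)
for q in(p,s):d=(q-c)[:2];print(np.hypot(*d),np.degrees(np.arctan2(d[1],d[0])))
d=(f(288,470,82)-f(297,240,82));print(d,np.degrees(np.arctan2(d[1],d[0])))
d=(c-np.array([434.0,377.2,0]))[:2]
X=np.array([-.402,-.916]);Y=np.array([-.916,.402]);print(d@X,d@Y)
```

```text
[443.27795528 357.01822336  44.        ] [443.04930807 356.53729515  82.        ] [462.06543749 394.04664162  45.        ] [446.88390261 318.83383279  52.        ] [443.17244686 356.75875187  52.        ]
41.52196101763369 63.09766995230661
38.354276672201756 -84.6052652145376
[17.89971933 35.43808944  0.        ] 63.20173608127687
14.756769384900153 -16.611681244402753
```

Request:
{"name": "jog_arm", "arguments": {"motion": [{"x": 0.37,"y": -0.42,"z": 0.4,"spin": 0,"jaw": 1},{"x": 0,"y": 0,"z": 0.7,"spin": 0.6,"jaw": 1},{"x": 0,"y": 0,"z": 0.7,"spin": 0,"jaw": 1},{"x": 0,"y": 0,"z": 0.7,"spin": 0,"jaw": 1},{"x": 0,"y": 0,"z": 0.7,"spin": 0,"jaw": 1},{"x": 0,"y": 0,"z": 0.6,"spin": 0,"jaw": 0.8},{"x": 0,"y": 0,"z": 0.3,"spin": 0,"jaw": 0.6},{"x": 0,"y": 0,"z": 0,"spin": 0,"jaw": 0.4}]}}

```text
clock: 3.3
eef_pos: [442.1, 355.9, 75.1]
tcp_rot: [-0.002, -0.525, 0.851, -0.001]
wrist_force: [-0.7, -0.5, 1.0]
opening: 0.814
gripper_force: 0.0
```

Request:
{"name": "jog_arm", "arguments": {"force": 25, "motion": [{"x": 0,"y": 0,"z": 0,"spin": 0,"jaw": 0.3},{"x": 0,"y": 0,"z": 0,"spin": 0,"jaw": 0.3},{"x": 0,"y": 0,"z": 0,"spin": 0,"jaw": 0.3},{"x": 0,"y": 0,"z": 0,"spin": 0,"jaw": 0.3}]}}

```text
clock: 3.63
eef_pos: [444.3, 357.8, 79.1]
tcp_rot: [0.001, -0.526, 0.851, 0.0]
wrist_force: [0.0, 0.4, -0.5]
opening: 0.509
gripper_force: 0.0
```

Run:
```python
from cell import optics
import cv2,numpy as np
a=optics.read_camera("wrist")["img"];b=optics.read_camera("side")["img"]
B=cv2.resize(b[130:220,250:340],(400,400),interpolation=cv2.INTER_CUBIC)
cv2.imwrite("pics/g1.png",np.hstack([cv2.resize(a[:,160:480],(320,400)),B]))
```

```text
(no output)
```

View pics/g1.png

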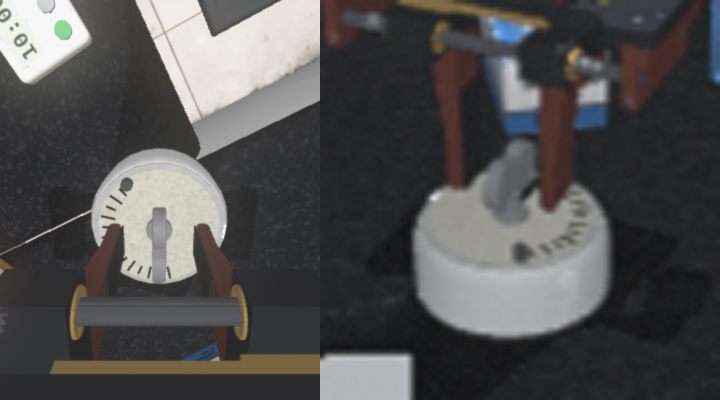

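The picture shows the fingers straddling the wing: fingers at x≈110 and 205, wing at 159, parallel to the pads. Closing.

Request:
{"name": "jog_arm", "arguments": {"force": 25, "motion": [{"x": 0,"y": 0,"z": 0.04,"spin": 0,"jaw": 0},{"x": 0,"y": 0,"z": 0,"spin": 0,"jaw": 0},{"x": 0,"y": 0,"z": 0,"spin": 0,"jaw": 0},{"x": 0,"y": 0,"z": 0,"spin": 0,"jaw": 0},{"x": 0,"y": 0,"z": 0,"spin": 0,"jaw": 0},{"x": 0,"y": 0,"z": 0,"spin": 0,"jaw": 0},{"x": 0,"y": 0,"z": 0,"spin": 0,"jaw": 0},{"x": 0,"y": 0,"z": 0,"spin": 0,"jaw": 0}]}}

```text
clock: 4.4
eef_pos: [443.6, 357.0, 76.0]
tcp_rot: [0.0, -0.526, 0.851, -0.0]
wrist_force: [0.5, 0.3, -1.2]
opening: 0.092
gripper_force: 25.0
```

Request:
{"name": "jog_arm", "arguments": {"force": 40, "motion": [{"x": 0,"y": 0,"z": 0,"spin": 0.5,"jaw": 0},{"x": 0,"y": 0,"z": 0,"spin": 1,"jaw": 0},{"x": 0,"y": 0,"z": 0,"spin": 1,"jaw": 0},{"x": 0,"y": 0,"z": 0,"spin": 1,"jaw": 0},{"x": 0,"y": 0,"z": 0,"spin": 1,"jaw": 0},{"x": 0,"y": 0,"z": 0,"spin": 1,"jaw": 0},{"x": 0,"y": 0,"z": 0,"spin": 1,"jaw": 0},{"x": 0,"y": 0,"z": 0,"spin": 1,"jaw": 0}]}}

```text
clock: 5.07
eef_pos: [443.5, 357.1, 76.0]
tcp_rot: [0.0, -0.223, 0.975, 0.0]
wrist_force: [1.7, -0.4, -0.4]
opening: 0.091
gripper_force: 40.0
```

Request:
{"name": "jog_arm", "arguments": {"motion": [{"x": 0,"y": 0,"z": 0,"spin": 1,"jaw": 0},{"x": 0,"y": 0,"z": 0,"spin": 1,"jaw": 0},{"x": 0,"y": 0,"z": 0,"spin": 1,"jaw": 0},{"x": 0,"y": 0,"z": 0,"spin": 1,"jaw": 0},{"x": 0,"y": 0,"z": 0,"spin": 1,"jaw": 0},{"x": 0,"y": 0,"z": 0,"spin": 1,"jaw": 0},{"x": 0,"y": 0,"z": 0,"spin": 0.5,"jaw": 0},{"x": 0,"y": 0,"z": 0,"spin": 0,"jaw": 0}]}}

```text
clock: 5.73
eef_pos: [443.5, 357.2, 76.0]
tcp_rot: [0.0, 0.058, 0.998, -0.0]
wrist_force: [0.4, 0.1, 0.3]
opening: 0.086
gripper_force: 40.0
```

Request:
{"name": "jog_arm", "arguments": {"motion": [{"x": 0,"y": 0,"z": 0,"spin": 0,"jaw": 0.9},{"x": 0,"y": 0,"z": 0,"spin": 0,"jaw": 0.9},{"x": 0,"y": 0,"z": 0,"spin": 0,"jaw": 0.9},{"x": 0,"y": 0,"z": 0,"spin": 0,"jaw": 0.9},{"x": 0,"y": 0,"z": 0,"spin": 0,"jaw": 0.9},{"x": 0,"y": 0,"z": 0,"spin": 0,"jaw": 0.9},{"x": 0,"y": 0,"z": 0,"spin": 0,"jaw": 0.9},{"x": 0,"y": 0,"z": 0,"spin": 0,"jaw": 0.9}]}}

```text
clock: 6.4
eef_pos: [443.5, 357.1, 76.1]
tcp_rot: [-0.0, 0.057, 0.998, 0.0]
wrist_force: [-0.4, -0.5, -0.4]
opening: 0.658
gripper_force: 0.0
```

Request:
{"name": "jog_arm", "arguments": {"motion": [{"x": 0,"y": 0,"z": -0.5,"spin": 0,"jaw": 0.9},{"x": 0,"y": 0,"z": -0.5,"spin": 0,"jaw": 0.9},{"x": 0,"y": 0,"z": -0.5,"spin": 0,"jaw": 0.9},{"x": 0,"y": 0,"z": 0,"spin": 0,"jaw": 0.9},{"x": 0,"y": 0,"z": 0,"spin": 0,"jaw": 0.9}]}}

```text
clock: 6.82
eef_pos: [444.0, 357.6, 137.0]
tcp_rot: [0.001, 0.057, 0.998, 0.001]
wrist_force: [0.0, -0.3, -0.1]
opening: 0.898
gripper_force: 0.0
```

Run:
```python
from cell import optics
import cv2,numpy as np
from h import *
a=optics.read_camera("wrist");np.savez("w3.npz",**a)
print(proj(a,np.array([443.4,357,44])),proj(a,np.array([443.4,357,82])))
cv2.imwrite("pics/r1.png",cv2.resize(a["img"][100:330,190:450],(780,690))[:600])
```

```text
[317.41122167 200.12101707] [317.38088488 216.27866948]
```

View pics/r1.png

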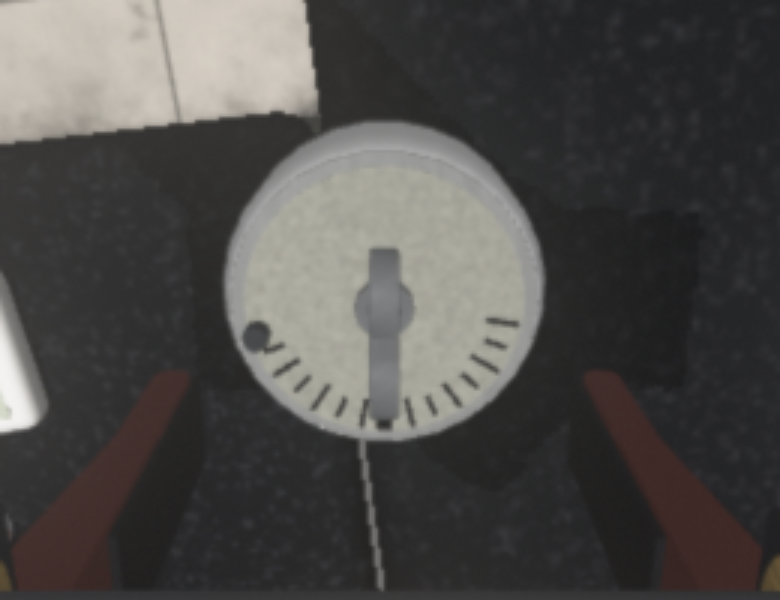

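The key has advanced to about mid-dial (pointer at (384,425), post at (256,335)), has been released, and is aligned with the tool. I'll regrip it and turn the rest of the way, with no need to rotate back.

Request:
{"name": "jog_arm", "arguments": {"motion": [{"x": 0,"y": 0,"z": 0.5,"spin": 0,"jaw": 0.9},{"x": 0,"y": 0,"z": 0.5,"spin": 0,"jaw": 0.9},{"x": 0,"y": 0,"z": 0.5,"spin": 0,"jaw": 0.7},{"x": 0,"y": 0,"z": 0,"spin": 0,"jaw": 0},{"x": 0,"y": 0,"z": 0,"spin": 0,"jaw": 0},{"x": 0,"y": 0,"z": 0,"spin": 0,"jaw": 0},{"x": 0,"y": 0,"z": 0,"spin": 0,"jaw": 0},{"x": 0,"y": 0,"z": 0,"spin": 0,"jaw": 0}]}}

```text
clock: 7.53
eef_pos: [443.9, 357.5, 77.0]
tcp_rot: [0.0, 0.057, 0.998, 0.001]
wrist_force: [0.3, 0.2, 0.4]
opening: 0.486
gripper_force: 0.0
```

Request:
{"name": "jog_arm", "arguments": {"force": 40, "motion": [{"x": 0,"y": 0,"z": 0,"spin": 0,"jaw": 0},{"x": 0,"y": 0,"z": 0,"spin": 0,"jaw": 0},{"x": 0,"y": 0,"z": 0,"spin": 0,"jaw": 0},{"x": 0,"y": 0,"z": 0,"spin": 0,"jaw": 0},{"x": 0,"y": 0,"z": 0,"spin": 0,"jaw": 0},{"x": 0,"y": 0,"z": 0,"spin": 0,"jaw": 0},{"x": 0,"y": 0,"z": 0,"spin": 0,"jaw": 0}]}}

```text
clock: 8.12
eef_pos: [443.5, 357.3, 76.2]
tcp_rot: [0.0, 0.057, 0.998, 0.0]
wrist_force: [0.7, 0.1, 0.7]
opening: 0.084
gripper_force: 40.0
```

Request:
{"name": "jog_arm", "arguments": {"motion": [{"x": 0,"y": 0,"z": 0,"spin": 0.5,"jaw": 0},{"x": 0,"y": 0,"z": 0,"spin": 1,"jaw": 0},{"x": 0,"y": 0,"z": 0,"spin": 1,"jaw": 0},{"x": 0,"y": 0,"z": 0,"spin": 1,"jaw": 0},{"x": 0,"y": 0,"z": 0,"spin": 1,"jaw": 0},{"x": 0,"y": 0,"z": 0,"spin": 1,"jaw": 0},{"x": 0,"y": 0,"z": 0,"spin": 1,"jaw": 0},{"x": 0,"y": 0,"z": 0,"spin": 1,"jaw": 0}]}}

```text
clock: 8.78
eef_pos: [443.6, 357.4, 76.2]
tcp_rot: [0.0, 0.377, 0.926, 0.0]
wrist_force: [0.4, 0.2, -1.0]
opening: 0.089
gripper_force: 40.0
```

Request:
{"name": "jog_arm", "arguments": {"motion": [{"x": 0,"y": 0,"z": 0,"spin": 1,"jaw": 0},{"x": 0,"y": 0,"z": 0,"spin": 1,"jaw": 0},{"x": 0,"y": 0,"z": 0,"spin": 1,"jaw": 0},{"x": 0,"y": 0,"z": 0,"spin": 1,"jaw": 0},{"x": 0,"y": 0,"z": 0,"spin": 0.6,"jaw": 0},{"x": 0,"y": 0,"z": 0,"spin": 0.4,"jaw": 0},{"x": 0,"y": 0,"z": 0,"spin": 0,"jaw": 0},{"x": 0,"y": 0,"z": 0,"spin": 0,"jaw": 0}]}}

```text
clock: 9.45
eef_pos: [443.7, 357.4, 76.2]
tcp_rot: [0.0, 0.566, 0.824, 0.0]
wrist_force: [1.1, 0.9, -0.5]
opening: 0.09
gripper_force: 40.0
```

```bash
python3 -c "
from cell import status
s=status.observe();print(s['moment'],s['wrist_force'],s['joints'],s['joint_torque'][6])"
```

```text
[ 0.2446865  -0.14965372 -0.03133544] [ 1.12632646  0.93950756 -0.54902458] [-1.14403454  0.56040977  0.46866382  1.96534056 -0.38105154  0.70156583
 -0.07546177] -0.07509022951126099
```

Request:
{"name": "jog_arm", "arguments": {"motion": [{"x": 0,"y": 0,"z": 0,"spin": 0.4,"jaw": 0},{"x": 0,"y": 0,"z": 0,"spin": 0.4,"jaw": 0},{"x": 0,"y": 0,"z": 0,"spin": 0,"jaw": 0},{"x": 0,"y": 0,"z": 0,"spin": 0,"jaw": 0}]}}

```text
clock: 9.78
eef_pos: [443.7, 357.4, 76.2]
tcp_rot: [0.0, 0.595, 0.804, 0.0]
wrist_force: [1.3, 2.3, -0.2]
opening: 0.089
gripper_force: 40.0
```

```bash
python3 -c "
from cell import status
s=status.observe();print(s['tcp_rot'],s['moment'],s['wrist_force'],s['joint_torque'][6])"
```

```text
[4.55801838e-05 5.94598435e-01 8.04022727e-01 3.92699879e-04] [ 0.30253445 -0.23746531 -0.01628763] [ 1.25811804  2.27041738 -0.19852798] -0.06167768966406584
```

Request:
{"name": "jog_arm", "arguments": {"motion": [{"x": 0,"y": 0,"z": 0,"spin": 0.3,"jaw": 0},{"x": 0,"y": 0,"z": 0,"spin": 0.3,"jaw": 0},{"x": 0,"y": 0,"z": 0,"spin": 0,"jaw": 0},{"x": 0,"y": 0,"z": 0,"spin": 0,"jaw": 0}]}}

```text
clock: 10.12
eef_pos: [443.7, 357.4, 76.2]
tcp_rot: [0.0, 0.616, 0.788, 0.0]
wrist_force: [1.6, 1.4, -0.2]
opening: 0.088
gripper_force: 40.2
```

```bash
python3 -c "
from cell import status
s=status.observe();print(s['tcp_rot'],s['moment'],s['wrist_force'],s['joint_torque'][6])"
```

```text
[1.87470037e-04 6.15556512e-01 7.88092679e-01 2.73509516e-04] [ 0.46838524 -0.44324976  0.58917745] [ 1.60048647  1.44676738 -0.17517229] -0.6711159646511078
```

The moment has jumped to 0.6 N m at a pointer angle of about -75°, so the key is against the hard stop. Releasing and lifting clear.

Request:
{"name": "jog_arm", "arguments": {"motion": [{"x": 0,"y": 0,"z": 0,"spin": 0,"jaw": 0.9},{"x": 0,"y": 0,"z": 0,"spin": 0,"jaw": 0.9},{"x": 0,"y": 0,"z": 0,"spin": 0,"jaw": 0.9},{"x": 0,"y": 0,"z": 0,"spin": 0,"jaw": 0.9},{"x": 0,"y": 0,"z": 0,"spin": 0,"jaw": 0.9},{"x": 0,"y": 0,"z": 0,"spin": 0,"jaw": 0.9},{"x": 0,"y": 0,"z": 0,"spin": 0,"jaw": 0.9},{"x": 0,"y": 0,"z": 0,"spin": 0,"jaw": 0.9}]}}

```text
clock: 10.78
eef_pos: [443.5, 357.0, 76.0]
tcp_rot: [-0.0, 0.616, 0.788, -0.0]
wrist_force: [0.4, 0.5, -0.5]
opening: 0.658
gripper_force: 0.0
```

Request:
{"name": "jog_arm", "arguments": {"motion": [{"x": 0,"y": 0,"z": -0.5,"spin": 0,"jaw": 0.9},{"x": 0,"y": 0,"z": -0.8,"spin": 0,"jaw": 0.9},{"x": 0,"y": 0,"z": -0.8,"spin": 0,"jaw": 0.9},{"x": 0,"y": 0,"z": -0.4,"spin": 0,"jaw": 0.9},{"x": 0,"y": 0,"z": 0,"spin": 0,"jaw": 0.9},{"x": 0,"y": 0,"z": 0,"spin": 0,"jaw": 0.9},{"x": 0,"y": 0,"z": 0,"spin": 0,"jaw": 0.9}]}}

```text
clock: 11.37
eef_pos: [442.8, 356.8, 175.1]
tcp_rot: [-0.0, 0.616, 0.788, -0.001]
wrist_force: [0.2, -0.8, -0.8]
opening: 0.903
gripper_force: 0.0
```

Run:
```python
from cell import optics
import cv2
a=optics.read_camera("wrist")
cv2.imwrite("pics/r2.png",cv2.resize(a["img"][100:300,190:450],(780,600)))
```

```text
(no output)
```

View pics/r2.png

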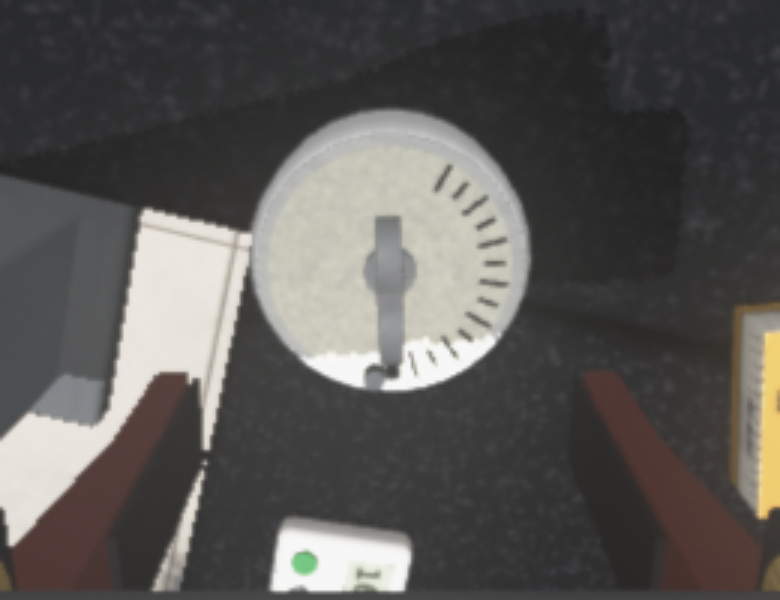

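The pointer (392,370) is up against the post (375,377), and the gripper is clear.

```bash
python3 -c "
from cell import workorder
print(workorder.finish_job())"
```

```text
the job is handed in; nothing more can be done
None
```

The timer is fully wound: I turned the key clockwise in two part turns of about 70° each, letting go in between, and left it released with the pointer against the stop post; the knob timer was not touched, and the job was handed in at about 11 s.

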